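# Chuck a square bar in the welding rotator

### The arm

A 6-joint arm with a two-finger parallel gripper is mounted at the origin on the work surface. World frame = base frame: x ahead of the robot, y to its left, z up, the work surface at z = 0. Lengths are in m, angles in rad, forces in N, time in s.
With the tool pointing down it reaches from about 0.3 to 0.775 m from the base axis. Payload 14.6 kg.
Tool frame: the origin (TCP) lies at the very end of the fingers, on their centre line; the grasp point (between the pads) lies 19 mm behind it; z points along the fingers, y is the line along which they close (so a half turn about z gives the same grasp; the last joint's range is limited). The gripper opens to 94 mm and grips with 3 to 60 N. Pads are 16 mm wide; open, the fingers measure 119 mm over their backs; the gripper's body (75 mm by 177 mm) begins 78 mm behind the grasp point.
Start: joints at [1.164, 0.3, 1.521, -0, 1.321, -0.067], TCP at [0.183, 0.519, 0.205] pointing down, gripper open.
Joint ranges: [-3.03, 3.03], [-0.79, 2.21], [0.23, 2.52], [-1.04, 4.18], [0, 3.07], [-2.55, 2.55]. Speed limits (rad/s): [2.22, 2.22, 2.57, 3.14, 3.14, 3.14].

### API

Orientations are given as [roll, pitch, yaw] about the fixed x, y, z axes, in that order (R = Rz(yaw) Ry(pitch) Rx(roll)).
In Python, from station import ctrl gives the robot as it stands. The module is installed in compiled form; this text tells all that it offers.
- The arm moves only by the tool step_arm, never from a script. Its argument "deltas" is a list of rows, each an object with "dp": the shift along the tool's x, y, z scaled (see below), a list of three; "twist": the turn about the tool's z scaled (see below). In form: [{"dp": [tx, ty, tz], "twist": twist}, ...]. A call has 1 to 12 rows; each row shifts and turns the commanded pose from where the row before left it, along the tool's axes as they then stand; what a row does not reach is not made up. The controller multiplies each number of a shift by 0.04 m and each number of a turn by 4 degrees. A row lasts 1/10 s, in which the tool goes at most 50 mm and 8.59 degrees, less where a joint would pass 70% of its speed; a pose out of reach is approached as far as the arm can. A call with a number of a shift or a turn outside -1 to 1 is refused whole. A call with a gripper value outside its range is refused whole. "gripper" is the opening, from -1 (shut) to 1 (fully open), set as the call begins (left out, the last holds). The fingers move at their own pace and stop on an object; "squeeze" is the grip in N (left out, the last holds). Time passes only in rows, so rows that do not move let the fingers close. It gives the time, the measured TCP pose, the force, the opening and the grip force at its end, in the units of the state.
- ctrl.get_obs(): the state, without advancing time (a new reading comes with each control period).
- ctrl.camera(name): name is "side" or "top" or "wrist"; returns (picture, depth): 420x560x3 uint8, red, green, blue; 420x560 float32, m along the optical axis (not along the pixel's ray), 0 where there is no reading.
- ctrl.get_calibration(name): a dict with "fx", "fy", "cx", "cy" (pixels), "distortion" ([k1, k2, p1, p2, k3] as OpenCV has them; the pictures are not rectified), "world_to_cam" (4x4, takes a point from world to camera coordinates); the wrist camera has in their place "hand_eye" (4x4, takes a point from camera to tool coordinates, whose origin is the TCP and whose axes are the flange's). Camera axes: x right, y down, z forward; pixel columns grow to the right and rows downward; lengths in m; the calibration is good to about 2 mm. A picture is of the moment at which its call begins: read the wrist's pose just before it. get_calibration takes no time and is no camera call.
- ctrl.hand_in(): hands the job in; it is judged then, once.
Trained networks look in the newest picture that a camera, given by its name, has taken for a name from the list of things; names that differ only in an ending like _2 or _b are one class to them, and where a whole thing is asked for, a point or a joint stands for the part that bears it (a point fixed in the world has none). Each returns a list of dicts, best first, with "conf" (0 to 1); they miss things now and then, are a little off and sometimes report something else, mostly with a low value. They report only what shows in the picture. A call takes as long as a camera call. They do not tell look-alikes from the thing itself.
- ctrl.spot_in(camera, label): "rect" ([left, top, right, bottom] as shares, 0 to 1, of the picture: columns of its width, rows of its height, round what is visible of it).
- ctrl.cut_out(camera, label): "pixels" (420x560 bool, what is visible of it) and "rect" ([left, top, right, bottom] as shares, 0 to 1, of the picture: columns of its width, rows of its height, round what is visible of it).
The state is a dict: "time_s": time; "qpos": joint angles; "joint_vel": joint speeds; "tau": joint torques, N m; "ee_pos": TCP position; "eef_rot": TCP orientation; "force": force on the tool from outside, world axes, zero at the start; "moment": the same for the moment, N m; "grip_width": finger opening in m; "grip_force": force on a finger pad.
Only numpy, scipy, OpenCV 4.12 (cv2) and the standard library are available. Lean on these libraries where they do the work, as an engineer would, in place of code of your own. Each camera call takes 0.05 s, during which the arm holds its last target. There are 200 camera calls.

### The job

Load the bar into the bench rotator: draw it out of its storage tube, lay it in the rotator's cradle and push its round spigot fully home in the chuck until it stops. Then turn the knobbed sleeve until all three jaws bite the spigot firmly, without forcing it, and let go, leaving the bar clamped and the grinder, hammer and bracket where they are.

Things in the scene. Friction and masses are not known exactly. Their poses are not given: they have to be found in the camera images.
- bar: Bar, 185 mm, 0.25 kg: steel tube 40 x 40 mm, 115 mm long, with a coaxial round spigot 24 mm thick, 70 mm long. Origin: centre of the square part's underside; spigot points to -x, z up. It starts in the storage tube, only the spigot and 7 mm of the square out; draw it 110 mm along its -x to free it. Held by the spigot it cannot enter the chuck: lay it down and take it again by the square part.
- bar_tip (a point): Centre of the free end of the spigot, on the bar's long axis (axes as the bar).
- bar_mid (a point): Centre of the square part, on the bar's long axis, 127.5 mm from bar_tip (axes as the bar).
- stand: Storage tube, fixed, level: square, 60 mm outside, 52 inside, 125 mm long; inner floor 14 mm and top 70 mm above the bench; far end closed, mouth towards its own -x. Origin: on the bench under its middle. The bar's axis in it is 34 mm above the bench.
- rotator: Bench welding rotator, fixed. Origin: on the bench under the chuck. Chuck axis level, along own y, 130 mm above the bench; chuck opens to own -y. Green gearbox 120 wide, 150 mm high at own y 50 to 190 mm. Chuck body 100 mm in diameter, front face at y = -30 mm, bore 58 mm wide; jaws stick out to y = -45 mm. The cradle lies in line before it.
- cradle (a point): Centre of the cradle's floor, 110 mm above the bench (axes as the rotator). Open-topped channel along rotator y from -130 to -240 mm, 44 mm wide at the floor, flared side walls 17 mm high, 66 mm over their tops; a 20 mm wide tongue goes on level with the floor to y = -93 mm. The bar's square part lying flat in it is in line with the chuck.
- chuck_stop (a point): Centre of the flat bottom of the chuck's bore, on the chuck's axis (axes as the rotator): the spigot is fully home when bar_tip is here, 57 mm behind the front of the jaws; the square part then stays 13 mm outside the jaws.
- sleeve (a joint): Turn (rad) of the ring-shaped chuck sleeve, 120 mm in diameter, about the chuck's axis. 0: jaws wide open; growing closes all three together. They reach the spigot only after more than 1.2 rad; the bite must then be felt, within about 0.1 rad. It closes clockwise seen from the cradle: a knob at the top goes to the rotator's +x, then down. Stiff: it stays where it is left.
- knob_a (a point): Centre of one of three black knobs (flat discs 34 mm across, 24 mm thick along the chuck's axis) on 12 mm spokes of the sleeve, 95 mm from the chuck's axis, at rotator y = -14 mm. At sleeve 0 it stands at 120 degrees from rotator +x upwards; the angle falls as the sleeve closes. A free turn takes about 5 N at the knob; 9 to 12 N bites firmly; over 14 N is forcing it.
- knob_b (a point): The next knob, at 240 degrees when sleeve = 0.
- knob_c (a point): The third ball knob, at 0 degrees (level, own +x side) when sleeve = 0.
- jaw_top: Upper steel jaw, 12 mm wide, 40 mm long along the axis; slides radially with the sleeve. Origin on the chuck's axis when the sleeve is at 0.
- jaw_left: Lower jaw on the own -x side, same size, moves together with the others.
- jaw_right: Lower jaw on the own +x side, same size, moves together with the others.
- grinder: Bystander: angle grinder about 250 mm long and 82 mm high, lying on the bench. Leave alone.
- hammer: Bystander: hammer lying on the bench. Leave alone.
- bracket: Bystander: welded steel angle bracket 120 x 50 mm, 90 mm high. Leave alone.
Things that resemble listed ones, but are neither listed nor needed, are in the scene too. Leave any blue or brown look-alike of the bar alone.

How it is judged:
By the outcome, as a careful person would: the job done as asked, in the order asked, and still so for the second after the job is handed in, with the robot touching nothing.
It also fails if it takes over 72 s, if anything falls off the work surface, if the arm or the gripper's body presses on something with over 40 N, if the wrist force passes 120 N, or if a joint passes its speed limit or range.

## Working session

There is one attempt and no reset: what is moved stays moved. The work goes in short steps, Python scripts to look and compute and a tool call to move; the robot and the scene stay as the last step left them, time stands still between calls to the robot, and variables do not carry over. Pictures are saved under pics/ and viewed, at most 10 in all, crops included, and the job is handed in when it is done.

Besides the shell and the picture viewer there is one more tool, called after "Call:" as a command line: name --argument value ..., lists and objects as JSON in quotes. step_arm: Moves the arm, as the interface text tells. Its arguments: {"type":"object","properties":{"deltas":{"type":"array"},"gripper":{"type":"number"},"squeeze":{"type":"number"}},"required":["deltas"]}

```bash
ls; mkdir -p pics
cat > h.py <<'E'
import numpy as np, cv2
from scipy.spatial.transform import Rotation as R
from station import ctrl
def cal(n):
    c=ctrl.get_calibration(n)
    K=np.array([[c['fx'],0,c['cx']],[0,c['fy'],c['cy']],[0,0,1.]])
    return c,K,np.array(c['distortion'],float)
def toolT(o):
    T=np.eye(4);T[:3,:3]=R.from_euler('xyz',o['eef_rot']).as_matrix();T[:3,3]=o['ee_pos'];return T
def c2w(n,o=None):
    c,K,d=cal(n)
    if n=='wrist': return toolT(o)@np.array(c['hand_eye'])
    return np.linalg.inv(np.array(c['world_to_cam']))
def cloud(n,depth,T):
    c,K,d=cal(n)
    v,u=np.mgrid[0:420,0:560]
    p=cv2.undistortPoints(np.stack([u,v],-1).reshape(-1,1,2).astype(float),K,d).reshape(420,560,2)
    P=np.concatenate([p*depth[...,None],depth[...,None]],-1)
    W=P@T[:3,:3].T+T[:3,3]
    W[depth<=0]=np.nan
    return W
def proj(n,P,T):
    c,K,d=cal(n);M=np.linalg.inv(T)
    return cv2.projectPoints(np.atleast_2d(P).astype(float),cv2.Rodrigues(M[:3,:3])[0],M[:3,3],K,d)[0].reshape(-1,2)
E
python3 - <<'E'
from h import *
print(ctrl.get_obs())
D={}
for n in ['side','top']:
    im,de=ctrl.camera(n);cv2.imwrite(f'pics/{n}0.png',im[...,::-1]);W=cloud(n,de,c2w(n));np.savez(f'{n}0.npz',im=im,de=de,W=W)
    print(n,c2w(n).round(3).tolist())
    for l in ['bar','stand','rotator','knob_a','sleeve','grinder','hammer','bracket','jaw_top']:
        for r in ctrl.cut_out(n,l)[:4]:
            m=r['pixels'];q=W[m];q=q[~np.isnan(q[:,0])]
            print(n,l,round(r['conf'],2),(np.array(r['rect'])*[560,420,560,420]).round(), np.median(q,0).round(3) if len(q) else '', np.percentile(q,[2,98],axis=0).round(3).tolist() if len(q) else '')
E
```

```text
pics
{'time_s': 0.0, 'qpos': array([ 1.16436992e+00,  3.00447064e-01,  1.52160820e+00,  2.20288599e-05,
        1.32069736e+00, -6.65963441e-02]), 'joint_vel': array([ 5.69229263e-04,  1.63771206e-03, -1.68534941e-03,  7.79361568e-04,
        5.03790762e-06,  7.56690058e-04]), 'tau': array([ 6.75143256e-04, -5.31804836e+01, -3.52735126e+01,  7.08563067e-02,
        2.44116521e-02, -6.48323976e-05]), 'ee_pos': array([0.183217  , 0.51829645, 0.20488804]), 'eef_rot': array([-3.14043667e+00, -9.84828798e-05,  2.80175706e+00]), 'force': array([ 0.27961119, -0.64363732,  0.78532426]), 'moment': array([ 0.01969099,  0.07620104, -0.02706738]), 'grip_force': 0.0, 'grip_width': 0.09392608692118892}
side [[0.984, -0.103, 0.142, 0.288], [-0.175, -0.532, 0.828, -1.277], [-0.01, -0.84, -0.542, 0.951], [0.0, 0.0, 0.0, 1.0]]
side bar 0.71 [181. 299. 248. 331.] [ 0.23  -0.354  0.031] [[0.162, -0.403, 0.0], [0.322, -0.304, 0.041]]
side bar 0.64 [318. 279. 339. 296.] [ 0.573 -0.315  0.04 ] [[0.55, -0.336, 0.027], [0.598, -0.296, 0.047]]
side bar 0.61 [219. 236. 261. 276.] [ 0.328 -0.127  0.033] [[0.277
[... 2331 characters left out ...]
0.502 0.234 0.176] [[0.449, 0.218, 0.052], [0.616, 0.257, 0.232]]
top grinder 0.87 [ 83. 118. 173. 160.] [0.697 0.41  0.066] [[0.664, 0.269, 0.012], [0.756, 0.504, 0.086]]
top grinder 0.29 [ 87. 162. 256. 234.] [0.499 0.232 0.121] [[0.443, 0.018, 0.008], [0.589, 0.431, 0.211]]
top hammer 0.92 [260. 111. 346. 142.] [ 0.758 -0.11   0.024] [[0.73, -0.254, 0.011], [0.804, -0.009, 0.03]]
top bracket 0.7 [199. 113. 241. 139.] [0.764 0.12  0.009] [[0.733, 0.062, 0.002], [0.803, 0.173, 0.091]]
top bracket 0.59 [171. 212. 179. 218.] [0.483 0.212 0.121] [[0.473, 0.206, 0.112], [0.492, 0.219, 0.126]]
top jaw_top 0.5 [164. 191. 173. 205.] [0.512 0.214 0.174] [[0.505, 0.208, 0.159], [0.52, 0.222, 0.177]]
```

Run:
```python
import cv2,numpy as np
a=cv2.imread('pics/top0.png');cv2.imwrite('pics/top0b.png',cv2.resize(a,(800,600),interpolation=cv2.INTER_CUBIC))
a=cv2.imread('pics/side0.png')[130:340,170:420];cv2.imwrite('pics/side0b.png',cv2.resize(a,(714,600),interpolation=cv2.INTER_CUBIC))
```

```text
(no output)
```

View pics/top0b.png

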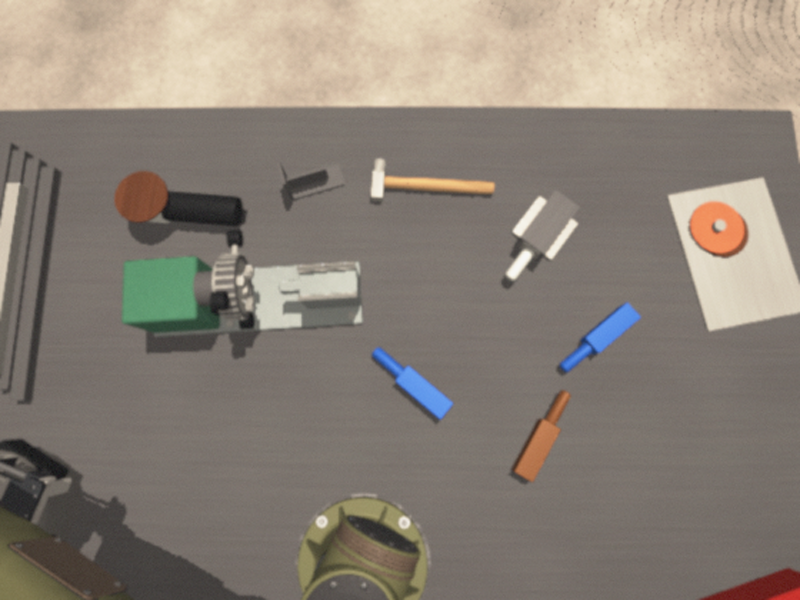

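View pics/side0b.png

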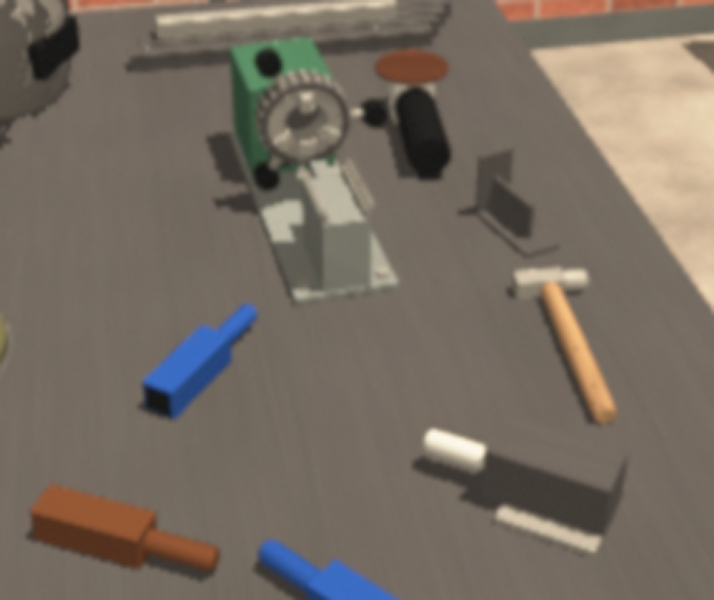

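The top view (800 px wide) shows the tube at about (545,228) with the white bar's spigot at (520,264) pointing down-left. The rotator is at about (215,295), and its cradle runs right to 360. Blue and brown look-alikes lie apart at (412,383), (600,338) and (545,437). The side view shows the knobs at upper left, right and lower left, so rotator y runs roughly along world +y. Next I'll fit the poses.

Run:
```python
from h import *
d=np.load('top0.npz');W=d['W'];s=np.load('side0.npz')['W']
def box(lo,hi,C):
    m=np.all((C>lo)&(C<hi),-1);return C[m]
# stand top
for n,C in [('top',W),('side',s)]:
    q=box([.57,-.46,.062],[.76,-.28,.08],C)
    print(n,'stand top',len(q),q.mean(0).round(4),cv2.minAreaRect(q[:,:2].astype(np.float32)))
    q=box([.53,-.36,.02],[.62,-.27,.058],C)
    q=q[(q[:,2]>.03)]
    c=q.mean(0);u=np.linalg.svd(q[:,:2]-c[:2])[2][0];print('spig',len(q),c.round(4),u.round(3),np.degrees(np.arctan2(u[1],u[0])), q[:,2].max())
    q=box([.40,.2,.142],[.62,.47,.16],C);q=q[q[:,1]>.27]
    print('gearbox top',len(q),q.mean(0).round(4),cv2.minAreaRect(q[:,:2].astype(np.float32)) if len(q)>5 else '')
    q=box([.42,.0,.104],[.58,.16,.116],C)
    print('cradle floor',len(q),q.mean(0).round(4),cv2.minAreaRect(q[:,:2].astype(np.float32)) if len(q)>5 else '')
    q=box([.42,-.02,.121],[.58,.16,.135],C)
    if len(q)>5: print('wall tops',len(q),q.mean(0).round(4),cv2.minAreaRect(q[:,:2].astype(np.float32)))
```

```text
top stand top 871 [ 0.6617 -0.3662  0.0704] ((0.6623558402061462, -0.36672884225845337), (0.06040240079164505, 0.12687136232852936), 53.55409240722656)
spig 256 [ 0.5859 -0.3151  0.0436] [-0.761  0.649] 139.5293867807804 0.0578429112223835
gearbox top 2397 [0.5023 0.365  0.1502] ((0.5044461488723755, 0.35680899024009705), (0.11969616264104843, 0.16756202280521393), 2.893069267272949)
cradle floor 772 [0.5244 0.0767 0.1104] ((0.5222848057746887, 0.08488734811544418), (0.05925154685974121, 0.14489597082138062), 4.194015026092529)
wall tops 291 [0.5271 0.0676 0.1265] ((0.5244399309158325, 0.06800224632024765), (0.06733639538288116, 0.10863987356424332), 3.835308790206909)
side stand top 765 [ 0.6587 -0.3722  0.0678] ((0.6586015820503235, -0.3696364164352417), (0.06852367520332336, 0.12629581987857819), 52.26163101196289)
spig 189 [ 0.5764 -0.3192  0.0405] [ 0.659 -0.752] -48.785380262015416 0.05684133382868661
gearbox top 321 [0.4981 0.3729 0.149 ] ((0.5007117986679077, 0.3705880045890808), (0.11981020867824554, 0.15073533356189728), 4.10971736907959)
cradle floor 293 [0.5225 0.0679 0.1096] ((0.5167698264122009, 0.08240644633769989), (0.058620426803827286, 0.1504935771226883), 7.220804214477539)
wall tops 91 [0.5278 0.0648 0.1257] ((0.5236008763313293, 0.06610861420631409), (0.06682141125202179, 0.11547525227069855), 3.264157772064209)
```

Call:
step_arm --deltas '[{"dp": [-0.8,-0.8,0]},{"dp": [-0.8,-0.8,0]},{"dp": [-0.8,-0.8,0]},{"dp": [-0.8,-0.8,0]},{"dp": [-0.8,-0.8,0]},{"dp": [-0.8,-0.8,0]},{"dp": [-0.8,-0.8,0]},{"dp": [-0.8,-0.8,0]},{"dp": [-0.8,-0.8,0]},{"dp": [-0.8,-0.8,0]},{"dp": [-0.8,-0.8,0]},{"dp": [-0.8,-0.8,0]}]'

```text
invalid input at $.deltas[0]: expected keys dp, twist
```

Call:
step_arm --deltas '[{"dp": [-0.8,-0.8,0]},{"dp": [-0.8,-0.8,0]},{"dp": [-0.8,-0.8,0]},{"dp": [-0.8,-0.8,0]},{"dp": [-0.8,-0.8,0]},{"dp": [-0.8,-0.8,0]},{"dp": [-0.8,-0.8,0]},{"dp": [0,0,0],"twist": 1},{"dp": [0,0,0],"twist": 1},{"dp": [0,0,0],"twist": 1},{"dp": [0,0,0],"twist": 1},{"dp": [0,0,0],"twist": 0.25}]'

```text
invalid input at $.deltas[0]: expected keys dp, twist
```

```bash
cat > look.py <<'E'
from h import *
import sys
def look(tag):
    o=ctrl.get_obs();im,de=ctrl.camera('wrist');cv2.imwrite(f'pics/w{tag}.png',im[...,::-1])
    T=c2w('wrist',o);W=cloud('wrist',de,T);np.savez(f'w{tag}.npz',im=im,de=de,W=W,T=T)
    print(round(o['time_s'],2),o['ee_pos'].round(4),np.degrees(o['eef_rot']).round(2),o['qpos'].round(2),o['force'].round(1));return o,im,W,T
E
python3 - <<'E'
from look import *
print(np.array(ctrl.get_calibration('wrist')['hand_eye']).round(3).tolist(), cal('wrist')[1].round(0).tolist())
o,im,W,T=look('1')
for l in ['bar','stand']:
    for r in ctrl.cut_out('wrist',l)[:3]:
        q=W[r['pixels']];q=q[~np.isnan(q[:,0])];print(l,r['conf'],(np.array(r['rect'])*[560,420,560,420]).round(),len(q),np.percentile(q,[2,50,98],axis=0).round(4).tolist() if len(q) else '')
m=(W[...,2]>.063)&(W[...,2]<.08);q=W[m];print(len(q),cv2.minAreaRect(q[:,:2].astype(np.float32)))
E
```

```text
[[-0.0, -0.958, -0.286, 0.083], [1.0, -0.001, 0.0, -0.0], [-0.0, -0.286, 0.958, -0.178], [0.0, 0.0, 0.0, 1.0]] [[314.0, 0.0, 282.0], [0.0, 314.0, 207.0], [0.0, 0.0, 1.0]]
1.0 [0.1833 0.5186 0.2054] [180.    -0.   160.53] [ 1.16  0.3   1.52  0.    1.32 -0.07] [0.1 1.  0.9]
bar 0.7 [135. 366. 311. 420.] 5482 [[0.4387, 0.1942, 0.001], [0.4455, 0.359, 0.0231], [0.4919, 0.4406, 0.0718]]
580 ((0.2745063304901123, 0.48674190044403076), (0.09029900282621384, 0.44036346673965454), 60.98697280883789)
```

View pics/w1.png

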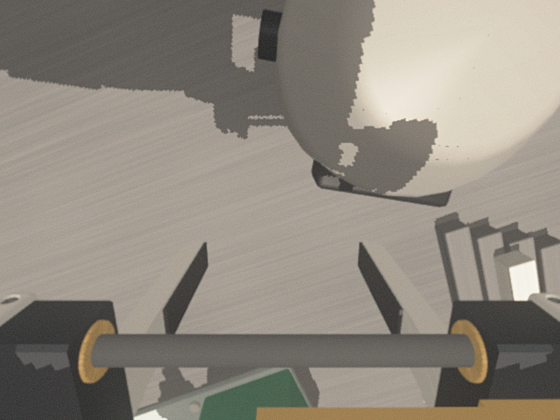

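Both moves were refused because each row must carry a twist. The wrist picture is therefore from the start pose: bench, a dome and the gearbox corner at (240,400). Sending the move again.

Call:
step_arm --deltas '[{"dp": [-0.8,-0.8,0],"twist": 0},{"dp": [-0.8,-0.8,0],"twist": 0},{"dp": [-0.8,-0.8,0],"twist": 0},{"dp": [-0.8,-0.8,0],"twist": 0},{"dp": [-0.8,-0.8,0],"twist": 0},{"dp": [-0.8,-0.8,0],"twist": 0},{"dp": [-0.8,-0.8,0],"twist": 0},{"dp": [-0.8,-0.8,0],"twist": 0},{"dp": [-0.8,-0.8,0],"twist": 0},{"dp": [-0.8,-0.8,0],"twist": 0},{"dp": [-0.8,-0.8,0],"twist": 0},{"dp": [-0.8,-0.8,0],"twist": 0}]'

```text
time_s: 2.35
ee_pos: [0.4178, 0.0266, 0.2057]
eef_rot: [3.141, 0.001, 2.802]
force: [0.7, 0.8, 0.2]
grip_width: 0.0942
grip_force: 0.0
```

Call:
step_arm --deltas '[{"dp": [-0.8,-0.8,0],"twist": 0},{"dp": [-0.8,-0.8,0],"twist": 0},{"dp": [-0.8,-0.8,0],"twist": 0},{"dp": [-0.8,-0.8,0],"twist": 0},{"dp": [-0.8,-0.8,0],"twist": 0},{"dp": [-0.8,-0.8,0],"twist": 0},{"dp": [-0.8,-0.8,0],"twist": 0},{"dp": [0,0,0],"twist": 1},{"dp": [0,0,0],"twist": 1},{"dp": [0,0,0],"twist": 1},{"dp": [0,0,0],"twist": 1},{"dp": [0,0,0],"twist": 0.25}]'

```text
time_s: 3.55
ee_pos: [0.5539, -0.2574, 0.2054]
eef_rot: [-3.142, -0.0, 2.503]
force: [0.3, -0.1, 0.8]
grip_width: 0.094
grip_force: 0.0
```

Run:
```python
from look import *
o,im,W,T=look('2')
for l in ['bar','stand']:
    for r in ctrl.cut_out('wrist',l)[:3]:
        q=W[r['pixels']];q=q[~np.isnan(q[:,0])];print(l,r['conf'],(np.array(r['rect'])*[560,420,560,420]).round(),len(q),np.percentile(q,[2,50,98],axis=0).round(4).tolist() if len(q) else '')
m=(W[...,2]>.063)&(W[...,2]<.08);q=W[m];print(len(q),cv2.minAreaRect(q[:,:2].astype(np.float32)))
```

```text
3.55 [ 0.5539 -0.2574  0.2054] [-1.8000e+02 -1.0000e-02  1.4343e+02] [-0.49  0.44  1.34 -0.    1.37 -1.43] [ 0.3 -0.1  0.8]
bar 0.91 [ 59. 129. 112. 284.] 5966 [[0.3769, -0.5329, 0.0017], [0.442, -0.4667, 0.0358], [0.4989, -0.3931, 0.0395]]
bar 0.88 [244. 202. 279. 273.] 1661 [[0.5532, -0.3457, 0.0128], [0.5934, -0.3166, 0.0427], [0.6253, -0.2856, 0.053]]
bar 0.75 [  0.   0.  68. 101.] 3805 [[0.2469, -0.3965, 0.0013], [0.2752, -0.3642, 0.0286], [0.3281, -0.3337, 0.0392]]
stand 0.55 [226. 249. 300. 335.] 4805 [[0.5982, -0.4252, 0.0067], [0.6458, -0.3513, 0.0679], [0.7224, -0.3088, 0.0698]]
3560 ((0.5866806507110596, -0.19599036872386932), (0.09062279760837555, 0.4318997859954834), 19.629047393798828)
```

View pics/w2.png

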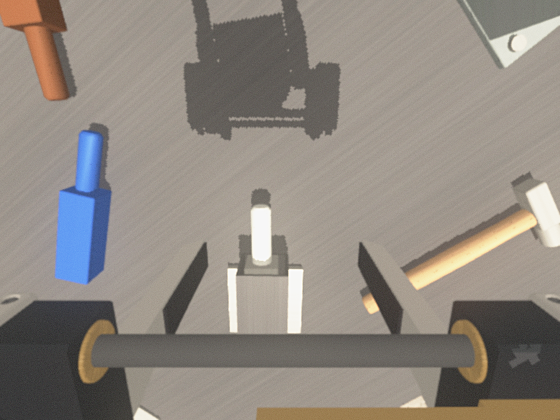

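The spigot shows at (262,205–260), left of the finger centre line (about 282), and the tube mouth is at v≈258. I'll fit it.

Run:
```python
from h import *
d=np.load('w2.npz');W=d['W']
o=ctrl.get_obs();T=toolT(o)
def tl(q): return (q-T[:3,3])@T[:3,:3]
q=W[200:258,245:280].reshape(-1,3);q=q[(q[:,2]>.038)&(q[:,2]<.05)]
t=tl(q);print(len(q),'tool',t.min(0).round(4),t.max(0).round(4),t.mean(0).round(4))
p=np.polyfit(t[:,0],t[:,1],1);print('slope deg',np.degrees(np.arctan(p[0])),'y at x=0',p[1], 'ztop',np.percentile(q[:,2],95))
# edges per x bin
for a in np.arange(t[:,0].min(),t[:,0].max(),.01):
    s=t[(t[:,0]>=a)&(t[:,0]<a+.01)]
    if len(s)>5: print(a.round(3),((s[:,1].min()+s[:,1].max())/2).round(4),np.ptp(s[:,1]).round(4),np.percentile(s[:,2],5).round(4))
q=W[240:345,215:315].reshape(-1,3);q=q[(q[:,2]>.063)&(q[:,2]<.08)]
t=tl(q);print('stand',cv2.minAreaRect(t[:,:2].astype(np.float32)),t.min(0).round(4),t.max(0).round(4),q[:,2].mean())
```

```text
866 tool [-0.082  -0.0362  0.1595] [-0.0196 -0.015   0.1674] [-0.0491 -0.0254  0.1631]
slope deg 0.008784463685858017 y at x=0 -0.02542693696238371 ztop 0.04471890053696695
-0.082 -0.0252 0.0205 0.1605
-0.072 -0.026 0.0202 0.1608
-0.062 -0.0259 0.0203 0.1609
-0.052 -0.0257 0.0201 0.1607
-0.042 -0.0254 0.02 0.1608
-0.032 -0.0257 0.0208 0.1607
-0.022 -0.0268 0.0161 0.1626
stand ((-0.12865015864372253, -0.024069149047136307), (0.0779651626944542, 0.0601479671895504), 0.7379174828529358) [-0.1674 -0.0546  0.1344] [-0.0895  0.0061  0.1422] 0.06843402808840768
```

Call:
step_arm --deltas '[{"dp": [-0.875,-0.32,0],"twist": 0},{"dp": [-0.875,-0.32,0],"twist": 0},{"dp": [0,0,0.75],"twist": 0},{"dp": [0,0,0.75],"twist": 0},{"dp": [0,0,0.75],"twist": 0},{"dp": [0,0,0.75],"twist": 0},{"dp": [0,0,0.75],"twist": 0},{"dp": [0,0,0.5],"twist": 0},{"dp": [0,0,0.4],"twist": 0},{"dp": [0,0,0],"twist": 0}]'

```text
time_s: 4.7
ee_pos: [0.5941, -0.319, 0.0173]
eef_rot: [-3.141, -0.003, 2.506]
force: [-0.1, 0.2, 0.1]
grip_width: 0.0939
grip_force: 0.0
```

Call:
step_arm --deltas '[{"dp": [0,0,0],"twist": 0},{"dp": [0,0,0],"twist": 0},{"dp": [0,0,0],"twist": 0},{"dp": [0,0,0],"twist": 0},{"dp": [0,0,0],"twist": 0},{"dp": [0,0,0],"twist": 0}]' --gripper -1 --squeeze 60

```text
time_s: 5.3
ee_pos: [0.595, -0.3196, 0.0196]
eef_rot: [3.142, 0.0, 2.505]
force: [-1.2, -0.8, 0.2]
grip_width: 0.0494
grip_force: 0.0
```

Call:
step_arm --deltas '[{"dp": [0,0,0],"twist": 0},{"dp": [0,0,0],"twist": 0},{"dp": [0,0,0],"twist": 0},{"dp": [0,0,0],"twist": 0},{"dp": [0,0,0],"twist": 0},{"dp": [0,0,0],"twist": 0}]'

```text
time_s: 5.9
ee_pos: [0.595, -0.3195, 0.0194]
eef_rot: [-3.142, 0.0, 2.505]
force: [0.3, 0.3, -0.8]
grip_width: 0.0225
grip_force: 60.0
```

Call:
step_arm --deltas '[{"dp": [0.1,0,-0.05],"twist": 0},{"dp": [0.3,0,0],"twist": 0},{"dp": [0.4,0,0],"twist": 0},{"dp": [0.5,0,0],"twist": 0},{"dp": [0.5,0,0],"twist": 0},{"dp": [0.5,0,0],"twist": 0},{"dp": [0.5,0,0],"twist": 0},{"dp": [0.4,0,0],"twist": 0},{"dp": [0.2,0,0],"twist": 0},{"dp": [0,0,0],"twist": 0}]'

```text
time_s: 6.9
ee_pos: [0.4852, -0.2383, 0.0216]
eef_rot: [-3.142, -0.0, 2.505]
force: [-0.3, 0.2, -1.5]
grip_width: 0.0228
grip_force: 60.0
```

Run:
```python
from look import *
o,im,W,T=look('3');print(o['grip_width'],o['grip_force'])
im2=cv2.imread('pics/w3.png')
im,de=ctrl.camera('side');Ws=cloud('side',de,c2w('side'));np.savez('side3.npz',W=Ws,im=im);a=im[200:340,240:420,::-1]
b=np.hstack([cv2.resize(im2,(400,300)),cv2.resize(a,(386,300),interpolation=cv2.INTER_CUBIC)]);cv2.imwrite('pics/c3.png',b)
```

```text
6.9 [ 0.4852 -0.2383  0.0216] [-1.8000e+02 -2.0000e-02  1.4354e+02] [-0.52  0.5   1.71  0.    0.93 -1.46] [-0.3  0.2 -1.5]
0.022845065985258057 59.998911023139954
```

View pics/c3.png

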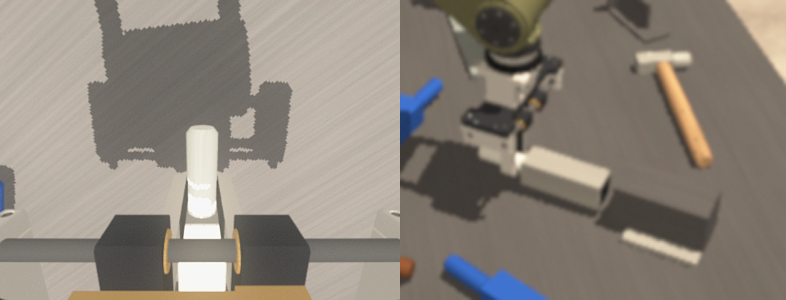

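The bar is out: in the left half the spigot stands straight in the fingers at (200,130–290), and in the right half the square's tail is just clear of the tube mouth at (605,190). Lifting and carrying it to the cradle.

Call:
step_arm --deltas '[{"dp": [0,0,-0.5],"twist": 0},{"dp": [0,0,-0.8],"twist": 0},{"dp": [0,0,-0.8],"twist": 0},{"dp": [0,0,-0.8],"twist": 0},{"dp": [0,0,-0.8],"twist": 0},{"dp": [0,0,-0.8],"twist": 0},{"dp": [0.35,0.64,0],"twist": 0},{"dp": [0.35,0.64,0],"twist": 0},{"dp": [0.35,0.64,0],"twist": 0},{"dp": [0.35,0.64,0],"twist": 0},{"dp": [0.35,0.64,0],"twist": 0},{"dp": [0.35,0.64,0],"twist": 0}]'

```text
time_s: 8.2
ee_pos: [0.5099, -0.0643, 0.2016]
eef_rot: [3.141, 0.0, 2.505]
force: [1.4, -0.5, -1.9]
grip_width: 0.0224
grip_force: 60.0
```

Call:
step_arm --deltas '[{"dp": [0.35,0.64,0],"twist": 0},{"dp": [0.35,0.64,0],"twist": 0},{"dp": [0.35,0.64,0],"twist": 0},{"dp": [0.35,0.64,0],"twist": 0},{"dp": [0,0,0],"twist": 0.7},{"dp": [0,0,0],"twist": 1},{"dp": [0,0,0],"twist": 1},{"dp": [0,0,0],"twist": 1},{"dp": [0,0,0],"twist": 1},{"dp": [0,0,0],"twist": 1},{"dp": [0,0,0],"twist": 1},{"dp": [0,0,0],"twist": 1}]'

```text
time_s: 9.4
ee_pos: [0.5258, 0.0503, 0.2015]
eef_rot: [3.141, 0.0, 1.964]
force: [0.3, -0.3, -2.9]
grip_width: 0.0229
grip_force: 60.0
```

Call:
step_arm --deltas '[{"dp": [0,0,0],"twist": 1},{"dp": [0,0,0],"twist": 1},{"dp": [0,0,0],"twist": 1},{"dp": [0,0,0],"twist": 1},{"dp": [0,0,0],"twist": 0.7},{"dp": [0,0,0],"twist": 0}]'

```text
time_s: 10.0
ee_pos: [0.5257, 0.0503, 0.2015]
eef_rot: [3.141, -0.0, 1.638]
force: [0.6, -0.4, -2.8]
grip_width: 0.0228
grip_force: 60.0
```

Run:
```python
from look import *
o,im,W,T=look('4');print(o['grip_width'],o['grip_force'])
im,de=ctrl.camera('side');Ws=cloud('side',de,c2w('side'));np.savez('side4.npz',W=Ws,im=im);a=im[100:240,210:360,::-1]
b=np.hstack([cv2.resize(cv2.imread('pics/w4.png'),(440,330)),cv2.resize(a,(354,330),interpolation=cv2.INTER_CUBIC)]);cv2.imwrite('pics/c4.png',b)
for n,C in [('w',W),('s',Ws)]:
    for nm,lo,hi in [('floor',[.42,-.02,.104],[.58,.16,.116]),('walltops',[.42,-.02,.121],[.58,.16,.135]),('gear',[.4,.29,.142],[.62,.5,.158])]:
        m=np.all((C>lo)&(C<hi),-1);q=C[m]
        if len(q)>5: print(n,nm,len(q),q.mean(0).round(4),cv2.minAreaRect(q[:,:2].astype(np.float32)))
```

```text
10.0 [0.5257 0.0503 0.2015] [179.98  -0.    93.88] [ 0.03  0.25  1.59  0.    1.3  -0.04] [ 0.6 -0.4 -2.8]
0.022802510981635295 59.99912828207016
w floor 4209 [0.5229 0.1075 0.1087] ((0.524419367313385, 0.09039729833602905), (0.05501452833414078, 0.1372746229171753), 3.9431684017181396)
w walltops 2340 [0.5252 0.0762 0.125 ] ((0.5250886678695679, 0.0735119953751564), (0.0669679120182991, 0.09775176644325256), 3.9557745456695557)
s floor 265 [0.5201 0.0662 0.1097] ((0.5182609558105469, 0.08220982551574707), (0.061108678579330444, 0.15157315135002136), 6.959859371185303)
s walltops 49 [0.505  0.0526 0.126 ] ((0.5025968551635742, 0.051713407039642334), (0.05374355986714363, 0.12763945758342743), 32.46651840209961)
s gear 178 [0.4717 0.3629 0.1484] ((0.49931639432907104, 0.3685339689254761), (0.11899233609437943, 0.13839955627918243), 6.700860977172852)
```

View pics/c4.png

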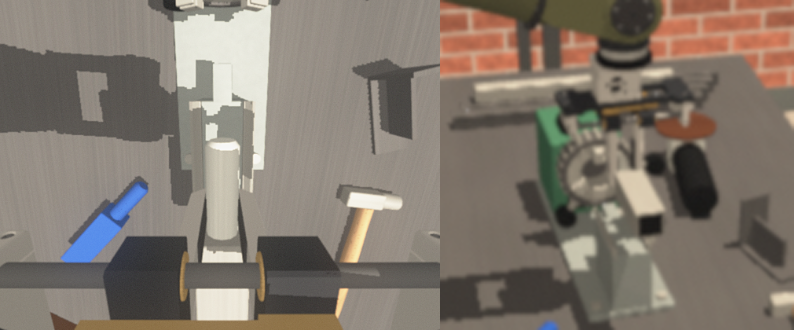

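The wrist view (left) shows the spigot centred in the fingers at u≈222/440, parallel to the cradle walls ahead of it. The side view (right) shows the bar level. Moving over the cradle and lowering.

Call:
step_arm --deltas '[{"dp": [0.5,0,0],"twist": 0},{"dp": [0.7,0.02,0],"twist": 0},{"dp": [0.7,0,0],"twist": 0},{"dp": [0.6,0,0],"twist": 0},{"dp": [0,0,0.5],"twist": 0},{"dp": [0,0,0.6],"twist": 0},{"dp": [0,0,0.5],"twist": 0},{"dp": [0,0,0.3],"twist": 0},{"dp": [0,0,0.1],"twist": 0},{"dp": [0,0,0],"twist": 0}]'

```text
time_s: 11.1
ee_pos: [0.5193, 0.1502, 0.1216]
eef_rot: [-3.141, 0.0, 1.64]
force: [0.2, 1.4, -2.3]
grip_width: 0.0223
grip_force: 60.0
```

Call:
step_arm --deltas '[{"dp": [0,0,0.06],"twist": 0},{"dp": [0,0,0.05],"twist": 0},{"dp": [0,0,0],"twist": 0}]'

```text
time_s: 11.4
ee_pos: [0.5192, 0.1502, 0.1173]
eef_rot: [3.141, -0.0, 1.639]
force: [-0.2, -0.4, -2.0]
grip_width: 0.0225
grip_force: 60.0
```

Call:
step_arm --deltas '[{"dp": [0,0,0.04],"twist": 0},{"dp": [0,0,0],"twist": 0}]'

```text
time_s: 11.6
ee_pos: [0.5193, 0.1503, 0.1156]
eef_rot: [3.141, -0.0, 1.639]
force: [0.2, 0.5, -1.5]
grip_width: 0.0225
grip_force: 60.0
```

Call:
step_arm --deltas '[{"dp": [0,0,0.03],"twist": 0},{"dp": [0,0,0],"twist": 0}]'

```text
time_s: 11.8
ee_pos: [0.5194, 0.1505, 0.1152]
eef_rot: [3.14, -0.0, 1.639]
force: [-3.3, 0.4, 7.5]
grip_width: 0.0228
grip_force: 60.0
```

Call:
step_arm --deltas '[{"dp": [0,0,0],"twist": 0},{"dp": [0,0,0],"twist": 0},{"dp": [0,0,0],"twist": 0},{"dp": [0,0,0],"twist": 0},{"dp": [0,0,0],"twist": 0},{"dp": [0,0,-0.3],"twist": 0},{"dp": [0,0,-0.8],"twist": 0},{"dp": [0,0,-0.8],"twist": 0},{"dp": [-0.6,0,-0.3],"twist": 0},{"dp": [-0.7,0,0],"twist": 0},{"dp": [-0.65,0,0],"twist": 0},{"dp": [0,0,0],"twist": 0}]' --gripper 0.3

```text
time_s: 13.0
ee_pos: [0.5247, 0.0702, 0.2033]
eef_rot: [3.141, 0.0, 1.637]
force: [-0.4, 0.5, 0.7]
grip_width: 0.0608
grip_force: 0.0
```

Run:
```python
from look import *
o,im,W,T=look('5');print(o['grip_width'],o['grip_force'])
Tt=toolT(o)
m=(W[...,2]>.141)&(W[...,2]<.158)&(abs(W[...,0]-.52)<.06)&(W[...,1]<.2);m[:200]=m[:200]
t=(W[m]-Tt[:3,3])@Tt[:3,:3]
t=t[(t[:,0]>-.2)&(abs(t[:,1])<.028)]
for a in np.arange(-.08,.12,.02):
    s=t[(t[:,0]>=a)&(t[:,0]<a+.02)]
    if len(s)>5: print(a.round(3),len(s),np.percentile(s[:,1],[1,99]).round(4),W[m][:,2].mean().round(4))
print(t.max(0))
```

```text
13.0 [0.5247 0.0702 0.2033] [1.7994e+02 2.0000e-02 9.3790e+01] [ 0.06  0.26  1.58 -0.    1.3  -0.  ] [-0.4  0.5  0.7]
0.06077362619422125 0.0
-0.06 664 [-0.0188  0.0201] 0.1484
-0.04 1092 [-0.0193  0.0198] 0.1484
-0.02 1173 [-0.0188  0.0201] 0.1484
0.0 1251 [-0.0191  0.0198] 0.1484
0.02 1339 [-0.0188  0.02  ] 0.1484
0.04 1463 [-0.0189  0.0202] 0.1484
0.06 117 [-0.0173  0.0192] 0.1484
0.08 36 [-0.0049  0.005 ] 0.1484
0.1 31 [-0.0025  0.0037] 0.1484
[0.12765144 0.02059165 0.06223935]
```

View pics/w5.png

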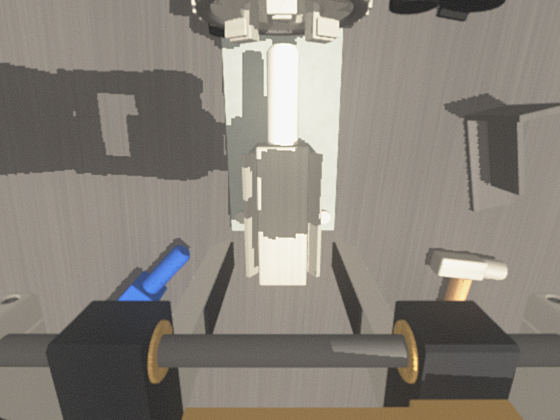

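The bar lies flat and centred in the cradle (square at columns 258–307, rows 145–285, spigot pointing straight at the jaws). Gripping the square and pushing it in.

Call:
step_arm --deltas '[{"dp": [0,0,0.6],"twist": 0},{"dp": [0,0,0.7],"twist": 0},{"dp": [0,0,0.4],"twist": 0},{"dp": [0,0,0.08],"twist": 0},{"dp": [0,0,0],"twist": 0}]'

```text
time_s: 13.55
ee_pos: [0.5245, 0.0731, 0.1314]
eef_rot: [-3.141, -0.0, 1.64]
force: [0.6, -0.2, -0.0]
grip_width: 0.0608
grip_force: 0.0
```

Call:
step_arm --deltas '[{"dp": [0,0,0],"twist": 0},{"dp": [0,0,0],"twist": 0},{"dp": [0,0,0],"twist": 0},{"dp": [0,0,0],"twist": 0},{"dp": [0,0,0],"twist": 0}]' --gripper -1 --squeeze 40

```text
time_s: 14.05
ee_pos: [0.5248, 0.0725, 0.1317]
eef_rot: [3.141, -0.0, 1.639]
force: [-1.0, 0.9, 6.0]
grip_width: 0.0399
grip_force: 40.0
```

Call:
step_arm --deltas '[{"dp": [0.2,0,0],"twist": 0},{"dp": [0.3,0,0],"twist": 0},{"dp": [0.3,0,0],"twist": 0},{"dp": [0.3,0,0],"twist": 0},{"dp": [0.2,0,0],"twist": 0},{"dp": [0,0,0],"twist": 0}]'

```text
time_s: 14.65
ee_pos: [0.5212, 0.1251, 0.1317]
eef_rot: [3.14, -0.0, 1.64]
force: [-0.2, 4.5, 5.4]
grip_width: 0.04
grip_force: 40.0
```

Call:
step_arm --deltas '[{"dp": [0.08,0,0],"twist": 0},{"dp": [0.08,0,0],"twist": 0},{"dp": [0.05,0,0],"twist": 0},{"dp": [0,0,0],"twist": 0}]'

```text
time_s: 15.05
ee_pos: [0.5208, 0.1325, 0.1318]
eef_rot: [3.14, 0.001, 1.639]
force: [0.2, -1.7, 6.5]
grip_width: 0.0396
grip_force: 40.0
```

Call:
step_arm --deltas '[{"dp": [0.04,0,0],"twist": 0},{"dp": [0.03,0,0],"twist": 0},{"dp": [0,0,0],"twist": 0}]'

```text
time_s: 15.35
ee_pos: [0.5206, 0.1351, 0.1317]
eef_rot: [3.14, 0.001, 1.639]
force: [1.0, -2.5, 5.4]
grip_width: 0.0396
grip_force: 40.0
```

Call:
step_arm --deltas '[{"dp": [0.05,0,0],"twist": 0},{"dp": [0,0,0],"twist": 0}]'

```text
time_s: 15.55
ee_pos: [0.5206, 0.1359, 0.1318]
eef_rot: [3.14, 0.003, 1.639]
force: [-0.4, -12.3, 6.4]
grip_width: 0.0394
grip_force: 40.0
```

Call:
step_arm --deltas '[{"dp": [0.05,0,0],"twist": 0},{"dp": [0,0,0],"twist": 0}]'

```text
time_s: 15.75
ee_pos: [0.5206, 0.1361, 0.1318]
eef_rot: [3.141, 0.006, 1.639]
force: [0.8, -26.2, 8.4]
grip_width: 0.0396
grip_force: 40.0
```

The bar stopped hard after 63.6 mm of travel, against 64 mm expected, so it is home. Relieving, releasing, and turning the tool 90° for the knob.

Call:
step_arm --deltas '[{"dp": [-0.06,0,0],"twist": 0},{"dp": [0,0,0],"twist": 0}]'

```text
time_s: 15.95
ee_pos: [0.5206, 0.1359, 0.1318]
eef_rot: [3.14, 0.001, 1.639]
force: [0.2, -9.1, 6.2]
grip_width: 0.0396
grip_force: 40.0
```

Call:
step_arm --deltas '[{"dp": [0,0,0],"twist": 0},{"dp": [0,0,0],"twist": 0},{"dp": [0,0,0],"twist": 0},{"dp": [0,0,-0.2],"twist": 0},{"dp": [0,0,-0.8],"twist": 0},{"dp": [0,0,-0.9],"twist": 0},{"dp": [0,0,-0.9],"twist": -1},{"dp": [0,0,-0.9],"twist": -1},{"dp": [0,0,0],"twist": -1},{"dp": [0,0,0],"twist": -1},{"dp": [0,0,0],"twist": -1},{"dp": [0,0,0],"twist": -1}]' --gripper 0.2

```text
time_s: 17.15
ee_pos: [0.5199, 0.1371, 0.2797]
eef_rot: [3.141, 0.0, 2.061]
force: [0.7, -0.0, 0.6]
grip_width: 0.0564
grip_force: 0.0
```

Call:
step_arm --deltas '[{"dp": [0,0,0],"twist": -1},{"dp": [0,0,0],"twist": -1},{"dp": [0,0,0],"twist": -1},{"dp": [0,0,0],"twist": -1},{"dp": [0,0,0],"twist": -1},{"dp": [0,0,0],"twist": -1},{"dp": [0,0,0],"twist": -1},{"dp": [0,0,0],"twist": -1},{"dp": [0,0,0],"twist": -1},{"dp": [0,0,0],"twist": -1},{"dp": [0,0,0],"twist": -1},{"dp": [0,0,0],"twist": -1}]'

```text
time_s: 18.35
ee_pos: [0.5199, 0.1372, 0.2796]
eef_rot: [3.141, 0.0, 2.899]
force: [-0.9, 0.5, -0.2]
grip_width: 0.0564
grip_force: 0.0
```

Call:
step_arm --deltas '[{"dp": [0,0,0],"twist": -1},{"dp": [0,0,0],"twist": -1},{"dp": [0,0,0],"twist": -1},{"dp": [0,0,0],"twist": -1},{"dp": [0,0,0],"twist": -0.5},{"dp": [0,0,0],"twist": 0}]'

```text
time_s: 18.95
ee_pos: [0.52, 0.1371, 0.2796]
eef_rot: [3.141, 0.0, -3.072]
force: [0.8, -0.1, -0.4]
grip_width: 0.0563
grip_force: 0.0
```

Run:
```python
from look import *
W0=np.load('top0.npz')['W'];m=np.all((W0>[.4,.19,.2])&(W0<[.56,.29,.24]),-1);q=W0[m];print('top0 knob_a',len(q),q.min(0).round(3),q.max(0).round(3),q.mean(0).round(4))
im,de=ctrl.camera('top');Wt=cloud('top',de,c2w('top'))
m=np.all((Wt>[.4,.19,.2])&(Wt<[.56,.29,.24]),-1);q=Wt[m];print('now',len(q),q.mean(0).round(4) if len(q) else '')
o,im,W,T=look('6')
m=np.all((W>[.4,.19,.2])&(W<[.56,.29,.24]),-1);q=W[m];print('wrist',len(q),q.min(0).round(3) if len(q) else '',q.max(0).round(3) if len(q) else '')
# bar square now: end positions along rotator y
c,s=np.cos(np.radians(3.95)),np.sin(np.radians(3.95));Rr=np.array([[c,s],[-s,c]])
for n,C in [('w',W),('t',Wt)]:
    q=C[(C[...,2]>.142)&(C[...,2]<.156)];r=(q[:,:2]-[.5129,.2521])@Rr.T
    k=(abs(r[:,0])<.03)&(r[:,1]<-.05)&(r[:,1]>-.26);r=r[k]
    if len(r): print(n,len(r),np.percentile(r,[1,99],axis=0).round(4).tolist())
```

```text
top0 knob_a 173 [0.453 0.222 0.206] [0.486 0.248 0.235] [0.468  0.233  0.2253]
now 0 
19.0 [0.52   0.1371 0.2795] [ 1.8000e+02  2.0000e-02 -1.7611e+02] [ 0.19  0.23  1.44  0.    1.47 -1.45] [-0.7 -0.5  0.6]
wrist 1849 [0.453 0.222 0.2  ] [0.488 0.248 0.232]
w 4364 [[-0.0195, -0.1717], [0.0201, -0.0595]]
t 442 [[-0.0212, -0.1733], [0.0188, -0.1014]]
```

Bar square now spans rotator y −59.5 to −173 mm, against −58 to −173 when home, so it is fully in. The knob is at about (0.4675, 0.235). Going over it and down.

Call:
step_arm --deltas '[{"dp": [0.28,0.63,0],"twist": 0},{"dp": [0.28,0.63,0],"twist": 0},{"dp": [0.28,0.63,0],"twist": 0},{"dp": [0.28,0.63,0],"twist": 0},{"dp": [0,0,0],"twist": 0},{"dp": [0,0,0.5],"twist": 0},{"dp": [0,0,0.6],"twist": 0},{"dp": [0,0,0.6],"twist": 0},{"dp": [0,0,0.4],"twist": 0},{"dp": [0,0,0],"twist": 0}]'

```text
time_s: 20.05
ee_pos: [0.4679, 0.2337, 0.1932]
eef_rot: [-3.14, -0.003, -3.074]
force: [0.9, -0.4, 1.1]
grip_width: 0.0563
grip_force: 0.0
```

Call:
step_arm --deltas '[{"dp": [0,0,0],"twist": 0},{"dp": [0,0,0],"twist": 0},{"dp": [0,0,0],"twist": 0},{"dp": [0,0,0],"twist": 0},{"dp": [0,0,0],"twist": 0},{"dp": [0,0,0],"twist": 0}]' --gripper -1 --squeeze 30

```text
time_s: 20.65
ee_pos: [0.4685, 0.2352, 0.1955]
eef_rot: [3.14, 0.001, -3.073]
force: [0.1, 4.9, 1.7]
grip_width: 0.024
grip_force: 30.0
```

```bash
cat > arc.py <<'E'
import numpy as np,sys
from h import *
O=np.array([.5129,.2521]);a=np.radians(3.95);ex=np.array([np.cos(a),np.sin(a)])
def st():
    o=ctrl.get_obs();p=o['ee_pos'];x=(p[:2]-O)@ex;z=p[2]+.019-.130
    th=np.arctan2(z,x);f=o['force'];fx=f[:2]@ex;fz=f[2]
    t=(np.sin(th),-np.cos(th));rad=(np.cos(th),np.sin(th))
    print('th %.1f r %.4f Ftan %.1f Frad %.1f t %.2f w %.4f'%(np.degrees(th),np.hypot(x,z),-(fx*t[0]+fz*t[1]),fx*rad[0]+fz*rad[1],o['time_s'],o['grip_width']),f.round(1));return o
def plan(t0,t1,n,R=.0955):
    th=np.radians(np.linspace(t0,t1,n+1));d=np.stack([-np.diff(R*np.cos(th)),-np.diff(R*np.sin(th))],1)/.04
    print(d.round(2).tolist(),'sum',d.sum(0).round(3))
E
python3 -c "
from arc import *
st();plan(118.3,86.3,6);plan(86.3,54.3,8)"
```

```text
th 118.3 r 0.0960 Ftan -1.2 Frad 1.3 t 20.65 w 0.0240 [0.1 4.9 1.7]
[[-0.2, -0.1], [-0.21, -0.08], [-0.21, -0.06], [-0.22, -0.04], [-0.22, -0.02], [-0.22, 0.0]] sum [-1.286 -0.28 ]
[[-0.17, 0.02], [-0.16, 0.03], [-0.16, 0.04], [-0.16, 0.05], [-0.15, 0.06], [-0.15, 0.07], [-0.14, 0.08], [-0.14, 0.09]] sum [-1.239  0.444]
```

Call:
step_arm --deltas '[{"dp": [-0.2,0,-0.1],"twist": 0},{"dp": [-0.21,0,-0.07],"twist": 0},{"dp": [-0.21,0,-0.06],"twist": 0},{"dp": [-0.22,0,-0.04],"twist": 0},{"dp": [-0.22,0,-0.02],"twist": 0},{"dp": [-0.22,0,0.01],"twist": 0},{"dp": [0,0,0],"twist": 0}]'

```text
time_s: 21.35
ee_pos: [0.5192, 0.2388, 0.2055]
eef_rot: [3.141, -0.002, -3.073]
force: [1.4, 7.6, -5.6]
grip_width: 0.0238
grip_force: 30.0
```

```bash
python3 -c "
from arc import *
st()"
```

```text
th 86.7 r 0.0946 Ftan -2.2 Frad -5.5 t 21.35 w 0.0238 [ 1.4  7.6 -5.6]
```

Call:
step_arm --deltas '[{"dp": [-0.17,0.02,0.02],"twist": 0},{"dp": [-0.16,0,0.03],"twist": 0},{"dp": [-0.16,0,0.04],"twist": 0},{"dp": [-0.16,0,0.05],"twist": 0},{"dp": [-0.15,0,0.06],"twist": 0},{"dp": [-0.15,0,0.07],"twist": 0},{"dp": [-0.14,0,0.08],"twist": 0},{"dp": [-0.14,0,0.09],"twist": 0},{"dp": [0,0,0],"twist": 0}]'

```text
time_s: 22.25
ee_pos: [0.57, 0.2424, 0.1901]
eef_rot: [3.141, 0.004, -3.073]
force: [7.1, 1.7, 6.2]
grip_width: 0.0236
grip_force: 30.0
```

```bash
python3 -c "
from arc import *
st();plan(54.3,30.3,12)"
```

```text
th 54.6 r 0.0971 Ftan -2.3 Frad 9.3 t 22.25 w 0.0236 [7.1 1.7 6.2]
[[-0.07, 0.05], [-0.07, 0.05], [-0.06, 0.05], [-0.06, 0.06], [-0.06, 0.06], [-0.06, 0.06], [-0.06, 0.06], [-0.05, 0.06], [-0.05, 0.07], [-0.05, 0.07], [-0.05, 0.07], [-0.04, 0.07]] sum [-0.668  0.734]
```

Call:
step_arm --deltas '[{"dp": [-0.09,0,0.03],"twist": 0},{"dp": [-0.07,0,0.05],"twist": 0},{"dp": [-0.04,0,0.03],"twist": 0},{"dp": [0,0,0],"twist": 0}]'

```text
time_s: 22.65
ee_pos: [0.5772, 0.2429, 0.1856]
eef_rot: [3.141, 0.002, -3.073]
force: [1.2, 0.5, 7.0]
grip_width: 0.0239
grip_force: 30.0
```

```bash
python3 -c "
from arc import *
st()"
```

```text
th 49.6 r 0.0979 Ftan 3.6 Frad 6.1 t 22.65 w 0.0239 [1.2 0.5 7. ]
```

Call:
step_arm --deltas '[{"dp": [-0.035,0,0.02],"twist": 0},{"dp": [-0.035,0,0.025],"twist": 0},{"dp": [0,0,0],"twist": 0}]'

```text
time_s: 22.95
ee_pos: [0.5798, 0.2431, 0.1837]
eef_rot: [3.141, 0.002, -3.073]
force: [-0.7, -0.6, 6.5]
grip_width: 0.0236
grip_force: 30.0
```

```bash
python3 -c "
from arc import *
st()"
```

```text
th 47.7 r 0.0983 Ftan 5.0 Frad 4.3 t 22.95 w 0.0236 [-0.7 -0.6  6.5]
```

Call:
step_arm --deltas '[{"dp": [-0.035,0,0.025],"twist": 0},{"dp": [-0.035,0,0.025],"twist": 0},{"dp": [0,0,0],"twist": 0}]'

```text
time_s: 23.25
ee_pos: [0.5825, 0.2433, 0.1817]
eef_rot: [3.141, 0.002, -3.073]
force: [0.1, -0.4, 6.7]
grip_width: 0.0232
grip_force: 30.0
```

```bash
python3 -c "
from arc import *
st()"
```

```text
th 45.7 r 0.0987 Ftan 4.6 Frad 4.9 t 23.25 w 0.0232 [ 0.1 -0.4  6.7]
```

Call:
step_arm --deltas '[{"dp": [-0.03,0,0.028],"twist": 0},{"dp": [-0.03,0,0.028],"twist": 0},{"dp": [0,0,0],"twist": 0}]'

```text
time_s: 23.55
ee_pos: [0.5851, 0.2434, 0.1796]
eef_rot: [3.141, 0.002, -3.073]
force: [0.7, -0.3, 7.1]
grip_width: 0.0237
grip_force: 30.0
```

```bash
python3 -c "
from arc import *
st()"
```

```text
th 43.8 r 0.0990 Ftan 4.7 Frad 5.4 t 23.55 w 0.0237 [ 0.7 -0.3  7.1]
```

Call:
step_arm --deltas '[{"dp": [-0.03,0,0.028],"twist": 0},{"dp": [-0.03,0,0.028],"twist": 0},{"dp": [0,0,0],"twist": 0}]'

```text
time_s: 23.85
ee_pos: [0.5876, 0.2436, 0.1775]
eef_rot: [3.141, 0.003, -3.073]
force: [1.3, 0.6, 8.0]
grip_width: 0.0236
grip_force: 30.0
```

```bash
python3 -c "
from arc import *
st()"
```

```text
th 41.9 r 0.0994 Ftan 5.1 Frad 6.3 t 23.85 w 0.0236 [1.3 0.6 8. ]
```

Call:
step_arm --deltas '[{"dp": [-0.03,0,0.03],"twist": 0},{"dp": [-0.025,0,0.03],"twist": 0},{"dp": [0,0,0],"twist": 0}]'

```text
time_s: 24.15
ee_pos: [0.59, 0.2438, 0.1753]
eef_rot: [3.141, 0.003, -3.073]
force: [3.1, -0.4, 8.7]
grip_width: 0.0235
grip_force: 30.0
```

```bash
python3 -c "
from arc import *
st()"
```

```text
th 40.1 r 0.0998 Ftan 4.7 Frad 8.0 t 24.15 w 0.0235 [ 3.1 -0.4  8.7]
```

Call:
step_arm --deltas '[{"dp": [-0.045,0,0.018],"twist": 0},{"dp": [-0.025,0,0.032],"twist": 0},{"dp": [0,0,0],"twist": 0}]'

```text
time_s: 24.45
ee_pos: [0.5925, 0.2439, 0.1729]
eef_rot: [3.141, 0.002, -3.073]
force: [1.4, 0.5, 5.6]
grip_width: 0.0236
grip_force: 30.0
```

```bash
python3 -c "
from arc import *
st()"
```

```text
th 38.1 r 0.1003 Ftan 3.5 Frad 4.6 t 24.45 w 0.0236 [1.4 0.5 5.6]
```

Call:
step_arm --deltas '[{"dp": [-0.025,0,0.032],"twist": 0},{"dp": [-0.025,0,0.032],"twist": 0},{"dp": [0,0,0],"twist": 0}]'

```text
time_s: 24.75
ee_pos: [0.5948, 0.2441, 0.1706]
eef_rot: [3.141, 0.003, -3.073]
force: [2.6, 0.5, 7.0]
grip_width: 0.0229
grip_force: 30.0
```

```bash
python3 -c "
from arc import *
st()"
```

```text
th 36.3 r 0.1007 Ftan 4.0 Frad 6.3 t 24.75 w 0.0229 [2.6 0.5 7. ]
```

```bash
cat > knob.py <<'E'
from arc import *
import sys
def knobs(C,n):
    r=(C[...,:2]-O);x=r@ex;y=r@np.array([-ex[1],ex[0]]);z=C[...,2]-.13
    rr=np.hypot(x,z);th=np.degrees(np.arctan2(z,x))
    k=(rr>.082)&(rr<.113)&(y>-.034)&(y<0)
    h=np.histogram(th[k],np.arange(-180,181,5))
    print(n,[(int(a),int(b)) for a,b in zip(h[1],h[0]) if b>3])
    for lo,hi in [(100,140),(-140,-100),(-20,20),(140,180),(-110,-60)]:
        q=k&(th>lo)&(th<hi)
        if q.sum()>15: print(lo,hi,q.sum(),'x %.4f z %.4f'%((x[q].min()+x[q].max())/2,(z[q].min()+z[q].max())/2),'ang',np.degrees(np.arctan2(z[q].min()+z[q].max(),x[q].min()+x[q].max())).round(1))
for f in sys.argv[1:]: knobs(np.load(f)['W'],f)
E
python3 - <<'E'
from look import *
im,de=ctrl.camera('side');np.savez('side7.npz',W=cloud('side',de,c2w('side')),im=im)
cv2.imwrite('pics/s7.png',cv2.resize(im[120:240,220:340,::-1],(600,600),interpolation=cv2.INTER_CUBIC))
im,de=ctrl.camera('top');np.savez('top7.npz',W=cloud('top',de,c2w('top')),im=im)
E
python3 knob.py side0.npz top0.npz side7.npz top7.npz
```

```text
side0.npz [(-135, 25), (-130, 15), (-125, 17), (-120, 10), (-15, 6), (-10, 12), (-5, 12), (0, 17), (5, 12), (110, 22), (115, 19), (120, 20), (125, 12)]
100 140 76 x -0.0463 z 0.0862 ang 118.2
-140 -100 70 x -0.0563 z -0.0785 ang -125.6
-20 20 59 x 0.0937 z -0.0038 ang -2.3
top0.npz [(-135, 56), (-130, 11), (-125, 8), (-120, 5), (-10, 8), (-5, 8), (0, 28), (5, 63), (105, 28), (110, 50), (115, 42), (120, 36), (125, 4)]
100 140 160 x -0.0449 z 0.0895 ang 116.6
-140 -100 83 x -0.0545 z -0.0746 ang -126.1
-20 20 107 x 0.0957 z 0.0000 ang 0.0
side7.npz [(25, 5), (30, 4), (40, 9), (45, 17), (50, 20), (55, 24), (60, 10), (160, 30), (165, 14), (170, 20), (175, 9)]
140 180 75 x -0.0970 z 0.0179 ang 169.5
top7.npz [(35, 4), (40, 8), (45, 13), (50, 10), (55, 6), (60, 4)]
```

View pics/s7.png

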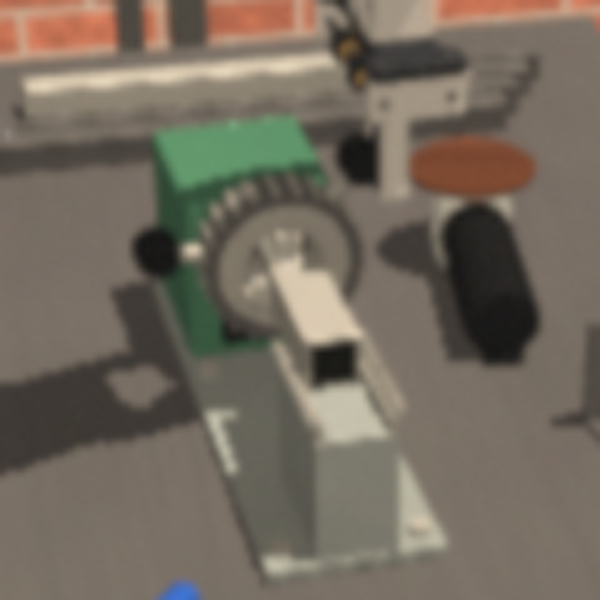

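The gripper slid along the knob. Knob_a sits near (358,158), to the left of the fingers at (395,170), and knob_b has gone from about 234° to 169°, so the sleeve is at only about 1.13 rad. I'll release and push the knob from behind with closed fingers instead.

Call:
step_arm --deltas '[{"dp": [0,0,0],"twist": 0},{"dp": [0,0,0],"twist": 0},{"dp": [0,0,0],"twist": 0},{"dp": [0,0,-0.3],"twist": 0},{"dp": [0,0,-0.8],"twist": 0},{"dp": [0,0,-0.8],"twist": 0},{"dp": [0,0,-0.8],"twist": 0},{"dp": [0.6,0,0],"twist": 0},{"dp": [0.7,0,0],"twist": 0},{"dp": [0.3,0,0],"twist": 0},{"dp": [0,0,0],"twist": 0}]' --gripper 0

```text
time_s: 25.95
ee_pos: [0.5292, 0.2397, 0.2786]
eef_rot: [3.141, 0.001, -3.072]
force: [0.6, 0.1, -0.4]
grip_width: 0.0476
grip_force: 0.0
```

Call:
step_arm --deltas '[{"dp": [0,0,0],"twist": 0},{"dp": [0,0,0],"twist": 0},{"dp": [0,0,0],"twist": 0},{"dp": [0,0,0],"twist": 0},{"dp": [0,0,0],"twist": 0},{"dp": [0,0,0],"twist": 0},{"dp": [0,0,0],"twist": 0}]' --gripper -1

```text
time_s: 26.65
ee_pos: [0.5301, 0.2396, 0.277]
eef_rot: [-3.142, -0.0, -3.073]
force: [0.0, -0.1, 0.2]
grip_width: 0.0005
grip_force: 0.0
```

```bash
python3 - <<'E'
from look import *
look('8')
im,de=ctrl.camera('side');np.savez('side8.npz',W=cloud('side',de,c2w('side')),im=im)
im,de=ctrl.camera('top');np.savez('top8.npz',W=cloud('top',de,c2w('top')),im=im)
from arc import *
for f in ['w8.npz','side8.npz','top8.npz']:
    C=np.load(f)['W'];r=C[...,:2]-O;x=r@ex;y=r@np.array([-ex[1],ex[0]]);z=C[...,2]-.13
    k=(y>-.032)&(y<.003)&(x>.03)&(x<.11)&(z>.04)&(z<.12)&(np.hypot(x,z)>.076)
    if k.sum()>5:
        p=lambda v:np.percentile(v[k],[1,99]).round(4)
        print(f,k.sum(),'x',p(x),'y',p(y),'z',p(z),'ang c',np.degrees(np.arctan2(p(z).mean(),p(x).mean())).round(1))
E
python3 knob.py w8.npz side8.npz top8.npz
```

```text
26.65 [0.5301 0.2396 0.277 ] [-180.     -0.   -176.07] [ 0.36  0.33  1.32 -0.    1.49 -1.28] [ 0.  -0.1  0.2]
side8.npz 81 x [0.0417 0.0742] y [-0.0296 -0.0027] z [0.0575 0.0895] ang c 51.7
top8.npz 10 x [0.0434 0.0526] y [-0.018  -0.0022] z [0.0603 0.088 ] ang c 57.1
w8.npz [(155, 34), (160, 827), (165, 132)]
140 180 993 x -0.0943 z 0.0268 ang 164.1
side8.npz [(40, 10), (45, 13), (50, 17), (55, 24), (60, 11), (160, 21), (165, 20), (170, 18), (175, 11)]
140 180 73 x -0.0972 z 0.0196 ang 168.6
top8.npz [(55, 8), (155, 35), (160, 52), (165, 23), (170, 13)]
140 180 126 x -0.0948 z 0.0207 ang 167.6
```

Call:
step_arm --deltas '[{"dp": [0,0,0.5],"twist": 0},{"dp": [0,0,0.6],"twist": 0},{"dp": [0,0,0.5],"twist": 0},{"dp": [0,0,0.23],"twist": 0},{"dp": [-0.1,0,0],"twist": 0},{"dp": [-0.05,0,0],"twist": 0},{"dp": [0,0,0],"twist": 0}]'

```text
time_s: 27.5
ee_pos: [0.5367, 0.2401, 0.2049]
eef_rot: [3.141, 0.002, -3.073]
force: [0.0, -0.9, -0.3]
grip_width: 0.0005
grip_force: 0.0
```

Call:
step_arm --deltas '[{"dp": [-0.1,0,0],"twist": 0},{"dp": [-0.05,0,0],"twist": 0},{"dp": [0,0,0],"twist": 0}]'

```text
time_s: 27.8
ee_pos: [0.5423, 0.2404, 0.204]
eef_rot: [3.142, 0.0, -3.073]
force: [-0.5, -0.1, -0.7]
grip_width: 0.0005
grip_force: 0.0
```

Call:
step_arm --deltas '[{"dp": [-0.05,0,0],"twist": 0},{"dp": [-0.05,0,0],"twist": 0},{"dp": [0,0,0],"twist": 0}]'

```text
time_s: 28.1
ee_pos: [0.5462, 0.2406, 0.2038]
eef_rot: [-3.142, -0.0, -3.073]
force: [-0.5, 0.1, 0.4]
grip_width: 0.0007
grip_force: 0.0
```

Call:
step_arm --deltas '[{"dp": [-0.05,0,0],"twist": 0},{"dp": [-0.05,0,0.02],"twist": 0},{"dp": [0,0,0],"twist": 0}]'

```text
time_s: 28.4
ee_pos: [0.5498, 0.241, 0.2029]
eef_rot: [-3.141, -0.001, -3.073]
force: [-3.8, -0.4, 0.9]
grip_width: 0.0007
grip_force: 2.0
```

Call:
step_arm --deltas '[{"dp": [-0.05,0,0.03],"twist": 0},{"dp": [-0.05,0,0.03],"twist": 0},{"dp": [0,0,0],"twist": 0}]'

```text
time_s: 28.7
ee_pos: [0.5537, 0.2412, 0.2003]
eef_rot: [-3.141, -0.001, -3.073]
force: [-3.3, -0.7, -0.4]
grip_width: 0.0003
grip_force: 2.2
```

Call:
step_arm --deltas '[{"dp": [-0.035,0,0.025],"twist": 0},{"dp": [-0.035,0,0.025],"twist": 0},{"dp": [0,0,0],"twist": 0}]'

```text
time_s: 29.0
ee_pos: [0.5564, 0.2414, 0.1984]
eef_rot: [-3.141, -0.001, -3.073]
force: [-6.5, -0.4, 1.5]
grip_width: 0.0006
grip_force: 2.8
```

Call:
step_arm --deltas '[{"dp": [-0.035,0,0.025],"twist": 0},{"dp": [-0.03,0,0.025],"twist": 0},{"dp": [0,0,0],"twist": 0}]'

```text
time_s: 29.3
ee_pos: [0.5587, 0.2416, 0.1966]
eef_rot: [-3.141, -0.002, -3.073]
force: [-9.1, -0.7, 3.1]
grip_width: 0.0004
grip_force: 4.8
```

Call:
step_arm --deltas '[{"dp": [-0.03,0,0.025],"twist": 0},{"dp": [-0.03,0,0.025],"twist": 0},{"dp": [0,0,0],"twist": 0}]'

```text
time_s: 29.6
ee_pos: [0.5607, 0.2418, 0.195]
eef_rot: [-3.141, -0.002, -3.073]
force: [-14.1, -1.9, 7.9]
grip_width: 0.0005
grip_force: 7.5
```

Call:
step_arm --deltas '[{"dp": [0,0,0],"twist": 0}]'

```text
time_s: 29.7
ee_pos: [0.5607, 0.2418, 0.195]
eef_rot: [-3.141, -0.002, -3.073]
force: [-12.8, -2.5, 7.8]
grip_width: 0.0005
grip_force: 7.3
```

```bash
python3 - <<'E'
from look import *
F=[ctrl.get_obs()['force']]
im,de=ctrl.camera('side');np.savez('side9.npz',W=cloud('side',de,c2w('side')),im=im);F.append(ctrl.get_obs()['force'])
im,de=ctrl.camera('top');np.savez('top9.npz',W=cloud('top',de,c2w('top')),im=im);F.append(ctrl.get_obs()['force'])
o,*_=look('9');F.append(ctrl.get_obs()['force']);print(np.round(F,1).tolist(),ctrl.get_obs()['moment'].round(2))
E
python3 knob.py side9.npz top9.npz w9.npz
```

```text
29.8 [0.5607 0.2418 0.195 ] [-1.7999e+02 -1.4000e-01 -1.7605e+02] [ 0.35  0.45  1.35  0.    1.35 -1.29] [-12.4  -1.9   7.5]
[[-12.8, -2.5, 7.8], [-13.7, -1.2, 7.2], [-12.4, -1.9, 7.5], [-13.4, -2.4, 7.1]] [-0.38  2.54  0.03]
side9.npz [(30, 6), (35, 13), (40, 18), (45, 22), (50, 7), (55, 12), (60, 20), (65, 19), (70, 6), (150, 25), (155, 24), (160, 16), (165, 14)]
140 180 79 x -0.0919 z 0.0345 ang 159.4
top9.npz [(-90, 4), (45, 4), (60, 13), (65, 11)]
w9.npz [(60, 317), (65, 926), (70, 59), (145, 5), (150, 2035)]
140 180 2041 x -0.0848 z 0.0427 ang 153.3
```

Call:
step_arm --deltas '[{"dp": [0.02,0,-0.015],"twist": 0},{"dp": [0,0,0],"twist": 0}]'

```text
time_s: 30.05
ee_pos: [0.5603, 0.2417, 0.1953]
eef_rot: [-3.141, -0.001, -3.073]
force: [-8.8, -1.3, 3.2]
grip_width: 0.0005
grip_force: 4.5
```

Call:
step_arm --deltas '[{"dp": [0.02,0,-0.015],"twist": 0},{"dp": [0,0,0],"twist": 0}]'

```text
time_s: 30.25
ee_pos: [0.5597, 0.2417, 0.1958]
eef_rot: [-3.141, -0.001, -3.073]
force: [-5.9, -1.1, 1.4]
grip_width: 0.0004
grip_force: 3.4
```

Call:
step_arm --deltas '[{"dp": [0.02,0,-0.015],"twist": 0},{"dp": [0,0,0],"twist": 0}]'

```text
time_s: 30.45
ee_pos: [0.5591, 0.2416, 0.1963]
eef_rot: [-3.141, -0.001, -3.073]
force: [-5.6, -0.2, 0.2]
grip_width: 0.0004
grip_force: 2.7
```

Call:
step_arm --deltas '[{"dp": [0.03,0,-0.02],"twist": 0},{"dp": [0,0,0],"twist": 0}]'

```text
time_s: 30.65
ee_pos: [0.5583, 0.2415, 0.1973]
eef_rot: [3.142, 0.001, -3.073]
force: [-2.5, -1.0, -0.8]
grip_width: 0.0004
grip_force: 1.1
```

Call:
step_arm --deltas '[{"dp": [0.03,0,-0.02],"twist": 0},{"dp": [0,0,0],"twist": 0}]'

```text
time_s: 30.85
ee_pos: [0.5572, 0.2414, 0.1984]
eef_rot: [3.141, 0.001, -3.073]
force: [0.5, 0.2, -0.3]
grip_width: 0.0005
grip_force: 0.0
```

Call:
step_arm --deltas '[{"dp": [0.05,0,-0.02],"twist": 0},{"dp": [0,0,0],"twist": 0}]'

```text
time_s: 31.05
ee_pos: [0.555, 0.2413, 0.199]
eef_rot: [3.142, 0.001, -3.073]
force: [0.7, -0.5, 1.1]
grip_width: 0.0005
grip_force: 0.0
```

```bash
python3 - <<'E'
from look import *
look('10')
im,de=ctrl.camera('side');np.savez('side10.npz',W=cloud('side',de,c2w('side')),im=im)
im,de=ctrl.camera('top');np.savez('top10.npz',W=cloud('top',de,c2w('top')),im=im)
E
python3 knob.py side9.npz side10.npz w9.npz w10.npz
python3 - <<'E'
import numpy as np
from scipy.ndimage import center_of_mass
# centroid of knob_b points in camera pictures: compare before/after
import sys; sys.argv=['x']
from arc import *
for f in ['side8','side9','side10','w9','w10']:
    C=np.load(f+'.npz')['W'];r=C[...,:2]-O;x=r@ex;y=r@np.array([-ex[1],ex[0]]);z=C[...,2]-.13;rr=np.hypot(x,z)
    k=(rr>.082)&(rr<.113)&(y>-.034)&(y<0)&(x<-.05)&(z>-.02)
    print(f,k.sum(),x[k].mean().round(4),z[k].mean().round(4),np.degrees(np.arctan2(z[k].mean(),x[k].mean())).round(2), z[k].max().round(4))
E
```

```text
31.05 [0.555  0.2413 0.199 ] [ 1.8000e+02  3.0000e-02 -1.7607e+02] [ 0.35  0.43  1.36 -0.    1.35 -1.29] [ 0.7 -0.5  1.1]
side9.npz [(30, 6), (35, 13), (40, 18), (45, 22), (50, 7), (55, 12), (60, 20), (65, 19), (70, 6), (150, 25), (155, 24), (160, 16), (165, 14)]
140 180 79 x -0.0919 z 0.0345 ang 159.4
side10.npz [(35, 12), (40, 16), (45, 18), (50, 20), (55, 5), (60, 11), (65, 18), (70, 21), (150, 14), (155, 27), (160, 15), (165, 16)]
140 180 75 x -0.0926 z 0.0316 ang 161.2
w9.npz [(60, 317), (65, 926), (70, 59), (145, 5), (150, 2035)]
140 180 2041 x -0.0848 z 0.0427 ang 153.3
w10.npz [(65, 450), (70, 789), (150, 1612), (155, 657), (160, 88)]
140 180 2357 x -0.0903 z 0.0390 ang 156.6
side8 73 -0.0965 0.0205 168.02 0.0366
side9 79 -0.0929 0.0363 158.65 0.0518
side10 75 -0.0937 0.0337 160.21 0.0486
w9 2041 -0.0843 0.045 151.91 0.05
w10 2357 -0.089 0.0419 154.78 0.0469
```

The sleeve sprang back by only about 0.03 rad when let go and the bite holds, with the sleeve at about 1.28 rad. Withdrawing and checking the end state.

Call:
step_arm --deltas '[{"dp": [0.1,0,-0.05],"twist": 0},{"dp": [0.1,0,-0.4],"twist": 0},{"dp": [0,0,-0.8],"twist": 0},{"dp": [0,0,-0.8],"twist": 0},{"dp": [0,0,-0.8],"twist": 0},{"dp": [0.8,0,0],"twist": 0},{"dp": [0.8,0,0],"twist": 0},{"dp": [0.8,0,0],"twist": 0},{"dp": [0.5,0,0],"twist": 0},{"dp": [0,0,0],"twist": 0}]'

```text
time_s: 32.2
ee_pos: [0.4296, 0.2329, 0.3149]
eef_rot: [3.141, 0.003, -3.072]
force: [0.8, -0.1, 0.4]
grip_width: 0.0005
grip_force: 0.0
```

```bash
python3 - <<'E'
from look import *
from arc import O,ex
ims=[]
for n in ['side','top']:
    im,de=ctrl.camera(n);W=cloud(n,de,c2w(n));np.savez(n+'11.npz',W=W,im=im);ims.append(im)
    for l in ['grinder','hammer','bracket']:
        for r in ctrl.cut_out(n,l)[:1]: print(n,l,round(r['conf'],2),(np.array(r['rect'])*[560,420,560,420]).round())
    q=W[(W[...,2]>.142)&(W[...,2]<.156)];r=(q[:,:2]-O);rx=r@ex;ry=r@np.array([-ex[1],ex[0]])
    k=(abs(rx)<.03)&(ry<-.05)&(ry>-.26);print(n,'bar',np.percentile(ry[k],[1,99]).round(4),np.percentile(rx[k],[1,99]).round(4),q[k,2].mean())
a=cv2.resize(ims[0][130:230,230:330],(400,400),interpolation=cv2.INTER_CUBIC);b=cv2.resize(ims[1][110:240,80:260],(400,289),interpolation=cv2.INTER_CUBIC)
c=np.zeros((400,800,3),np.uint8);c[:,:400]=a;c[:289,400:]=b;cv2.imwrite('pics/c11.png',c[...,::-1])
E
python3 knob.py side11.npz top11.npz
```

```text
side grinder 0.93 [299. 144. 329. 191.]
side hammer 0.81 [349. 222. 384. 279.]
side bracket 0.66 [338. 182. 365. 222.]
side bar [-0.1753 -0.057 ] [-0.0233  0.0165] 0.14922350328031594
top grinder 0.63 [150. 160. 175. 236.]
top hammer 0.76 [261. 111. 347. 144.]
top bracket 0.92 [201. 115. 242. 140.]
top bar [-0.1728 -0.0591] [-0.021   0.0184] 0.15009636150769265
side11.npz [(30, 4), (35, 10), (40, 15), (45, 20), (50, 25), (150, 15), (155, 19), (160, 21), (165, 16)]
140 180 72 x -0.0928 z 0.0319 ang 161.0
top11.npz [(35, 11), (40, 23), (45, 49), (50, 70), (150, 74), (155, 41), (160, 24), (165, 7)]
140 180 146 x -0.0912 z 0.0346 ang 159.2
```

View pics/c11.png

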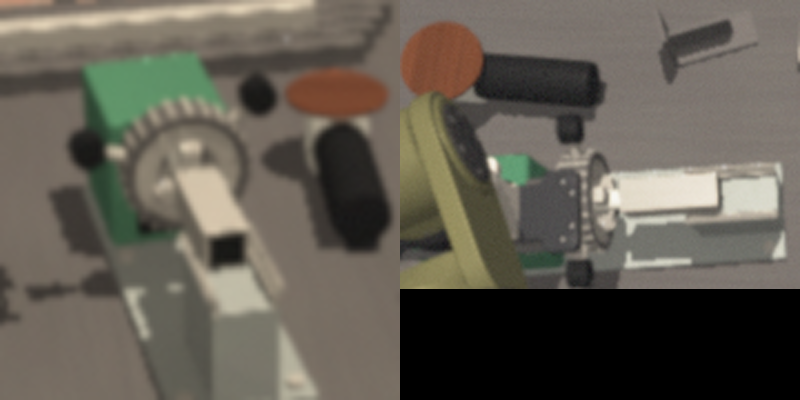

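The bar is home (square at rotator y −58 to −173 mm), with the jaws closed on the spigot. The knobs sit at about 47° and 160°, the bystanders are unmoved, and the arm is clear. Handing in.

```bash
python3 -c "
from station import ctrl
print(ctrl.hand_in())"
```

```text
the job is handed in; nothing more can be done
None
```

The bar is drawn from the tube, pushed home in the chuck and clamped, and the job was handed in at about 32 s with the grinder, hammer and bracket unmoved; the last push on the knob peaked at roughly 13.5–15 N by my estimate, which may be over the 14 N forcing limit, and the sleeve then sprang back about 0.03 rad and held.

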